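# Roll the bar offcut up to the end stop and shut the keeper

## Robot

A 7-joint arm with a two-finger parallel gripper is mounted at the origin on the work surface. World frame = base frame: x ahead of the robot, y to its left, z up, the work surface at z = 0. Lengths are in m, angles in rad, forces in N, time in s.
With the tool pointing down it reaches from about 0.4 to 0.9 m from the base axis. Payload 5.5 kg.
Tool frame: the origin (TCP) lies at the very end of the fingers, on their centre line; the grasp point (between the pads) lies 19 mm behind it; z points along the fingers, y is the line along which they close (so a half turn about z gives the same grasp; the last joint's range is limited). The gripper opens to 85 mm and grips with 20 to 120 N. Pads are 22 mm wide; open, the fingers measure 114 mm over their backs; the gripper's body (76 mm by 85 mm) begins 54 mm behind the grasp point. The pads swing forward as they close: fully open they stand 13 mm farther back than shut.
Start: joints at [1.431, 0.501, -0.427, 1.55, 0.221, 1.138, -0.21], TCP at [0.255, -0.598, 0.2] pointing down, gripper open.
Joint ranges: [-2.88, 2.88], [-0.31, 2.03], [-1.54, 1.56], [0.2, 2.42], [-1.41, 4.55], [0.19, 2.02], [-2.57, 2.57]. Speed limits (rad/s): [2.57, 2.57, 3.14, 3.14, 3.14, 3.14, 3.14].

## Interface

Orientations are given as a rotation vector (axis times angle).
In Python, from cell import status, cams, manip gives the robot as it stands. The module is installed in compiled form; this text tells all that it offers.
- The arm moves only by the tool drive_tool, never from a script. Its arguments are lists of equal length, an entry for each row: "fingers": the opening, from 0 (shut) to 1 (fully open); "slide": the shift along the world's x, y, z in mm, a list of three; "spin": the turn about the world's z in rad. In form: {"fingers": [fingers, ...], "slide": [[x, y, z], ...], "spin": [spin, ...]}. A call has 1 to 12 rows; each row is the pose to reach, as a shift and turn from the pose commanded when the call began; what a row does not reach only later rows make up. A row lasts 1/10 s, in which the tool goes at most 50 mm and 8.59 degrees, less where a joint would pass 70% of its speed; a pose out of reach is approached as far as the arm can. A call with a gripper value outside its range is refused whole. The fingers move at their own pace and stop on an object; "newtons" is the grip in N (left out, the last holds). Time passes only in rows, so rows that repeat a pose let the fingers close. It gives the time, the measured TCP pose, the force, the opening and the grip force at its end, in the units of the state.
- status.get_obs(): the state, without advancing time (a new reading comes with each control period).
- cams.camera(name): name is "side" or "top"; returns the picture (480x640x3 uint8, red, green, blue); there is no depth.
- cams.camera_info(name): a dict with "fx", "fy", "cx", "cy" (pixels), "rvec" (rotation vector, rad) and "tvec" (3), from world to camera coordinates, as OpenCV has them. Camera axes: x right, y down, z forward; pixel columns grow to the right and rows downward; lengths in m; the calibration is good to about 2 mm. A picture is of the moment at which its call begins. camera_info takes no time and is no camera call.
- manip.close_job(): hands the job in; it is judged then, once.
The state is a dict: "t": time; "qpos": joint angles; "joint_vel": joint speeds; "tau": joint torques, N m; "ee_pos": TCP position; "orientation": TCP orientation; "wrist_force": force on the tool from outside, world axes, zero at the start; "moment": the same for the moment, N m; "finger_gap": finger opening in m; "grasp_force": force on a finger pad.
Only numpy, scipy, OpenCV 4.12 (cv2) and the standard library are available. Lean on these libraries where they do the work, as an engineer would, in place of code of your own. Each camera call takes 0.05 s, during which the arm holds its last target. There are 200 camera calls.

## Task

With a fingertip, push the round bar offcut up the sloped gutter and over the crest, so that it settles in the dip against the end stop and cannot roll back. Then push the keeper arm round by its upright pin until it is fully shut across the gutter behind the offcut. Only push: never lift the offcut off the gutter, and leave the other things on the bench where they are.

Things in the scene. Friction and masses are not known exactly. Their poses are not given: they have to be found in the camera images.
- offcut_center (a point): Centre of the loose offcut: a solid aluminium bar end, 50 mm diameter, 60 mm long, about 0.3 kg, lying with its axis across the gutter. At the start it lies at the low end of the gutter against the low lip, its centre 25 mm above the gutter floor.
- gutter: Metal gutter, fixed, 66 mm wide inside, 7 degrees steep. Origin on the middle of its flat floor line, 60 mm above the bench; x up the slope along the floor, y across (left when looking uphill), z square to the floor. Low lip from x = -126 to -120 mm, 12 mm high; flat floor from -120 to the crest at +68 mm. Side walls 6 mm thick, tops 12 mm above the floor.
- crest (a point): Middle of the crest, on the floor (x = 68 mm in the gutter's frame). Beyond it the floor bends down by 15 degrees, so it runs downhill at 8 degrees into a dip that ends at the upright end stop (face at x = 140 mm, top 42 mm above the flat floor's line). Once its centre is past about x = 80 mm the offcut rolls down to the stop by itself.
- seat (a point): Where the offcut's centre is when it lies home in the dip against the end stop (x = 115, z = 13 mm in the gutter's frame, on the centre line).
- keeper (a joint): Keeper arm angle in rad. A 10 mm square steel arm, 85 mm long, swinging parallel to the gutter floor. 0 = fully shut, at its limit, straight across the gutter just behind the seated offcut. It grows as the arm opens: at 1.57 it points down the slope outside the left wall, beyond that outwards; limit 2.6. Starts at 1.7 to 2.3. Light friction, under 1 N at the pin: stays where left.
- keeper_pivot (a point): Axis of the keeper's pivot on the left side of the gutter (x = 81, y = 50, z = 20 mm in the gutter's frame), at half the arm's thickness; the arm's top is 5 mm above this point.
- keeper_pin (a point): Upright round pin near the free end of the keeper arm, 12 mm diameter, 75 mm from the pivot axis. This point is on its axis, 5 mm above the arm's top; the pin's top is 10 mm higher than this point. When the keeper is shut the pin stands at x = 81, y = -25 mm in the gutter's frame.
- slug: Bystander: small round aluminium slug, 32 mm diameter, 45 mm tall, standing beside the gutter. Origin at the centre of its underside.
- bar_end: Bystander: square aluminium bar end, 50 x 30 x 30 mm, beside the gutter. Origin at the centre of its underside.
- bush: Bystander: brass bush, 48 mm outside diameter, 22 mm tall, near the high end of the gutter. Origin at the centre of its underside.
- driver: Bystander: screwdriver lying on the bench to the left of the gutter, about 0.2 m long, 26 mm high. Origin at the centre of its underside.
- tape: Bystander: roll of paper tape, 90 mm diameter, 24 mm tall, to the robot's left. Origin at the centre of its underside.
- oil: Bystander: upright bottle, 60 mm diameter, 130 mm tall, to the robot's right. Origin at the centre of its underside.
- clamp: Bystander: G-clamp lying flat, 14 mm thick, to the robot's right. Origin at the centre of its underside.
- offcut: The offcut as a body; its origin is the same point as offcut_center (its orientation turns as it rolls; y is its own axis).
Things that resemble listed ones, but are neither listed nor needed, are in the scene too. What is shaped like the offcut but yellow is not meant.

How it is judged:
On the way, in this order (a step that is already met when the one before it is completed fails the run):
1. the offcut lies in the dip against the end stop while the keeper is still open (x of offcut_center in the frame of gutter above 0.11 m and z of offcut_center in the frame of gutter between 0.005 and 0.019 m and linear speed of offcut below 0.02 m/s and value of joint keeper above 0.9 rad), for 0.2 s.
2. the keeper is shut behind it (x of offcut_center in the frame of gutter above 0.11 m and z of offcut_center in the frame of gutter between 0.005 and 0.019 m and value of joint keeper below 0.07 rad), for 0.2 s.
At the end, for the whole second after the job is handed in: The offcut's centre is within 5 mm of home along the gutter (x over 110 mm in the gutter's frame), down in the dip (z 5 to 19 mm), at rest (under 20 mm/s), and the keeper is within 0.07 rad of fully shut (all of step 2 and linear speed of offcut below 0.02 m/s); the robot touches nothing.
It fails at once if the offcut is lifted more than 12 mm off the gutter floor (z of offcut_center in the frame of gutter above 0.037 m).
It fails at once if the offcut leaves the gutter (z of offcut_center in the frame of gutter below -0.005 m or y of offcut_center in the frame of gutter above 0.02 m or y of offcut_center in the frame of gutter below -0.02 m).
It fails at once if another thing on the bench is moved by more than 25 mm (distance of any of slug, bar_end, bush, driver, tape, oil, clamp from where it was at the start of the episode above 0.025 m).
It also fails if it takes over 58 s, if anything falls off the work surface, if the arm or the gripper's body presses on something with over 40 N, if the wrist force passes 120 N, or if a joint passes its speed limit or range.

## Working session

There is one attempt and no reset: what is moved stays moved. The work goes in short steps, Python scripts to look and compute and a tool call to move; the robot and the scene stay as the last step left them, time stands still between calls to the robot, and variables do not carry over. Pictures are saved under pics/ and viewed, at most 10 in all, crops included, and the job is handed in when it is done.

Besides the shell and the picture viewer there is one more tool, called after ">>>" in YAML: its name, and indented under it one key for each argument. drive_tool: Moves the arm, as the interface text tells. Its arguments: {"type":"object","properties":{"fingers":{"type":"array"},"slide":{"type":"array"},"spin":{"type":"array"},"newtons":{"type":"number"}},"required":["fingers","slide","spin"]}

```bash
mkdir -p pics; python3 - <<'E'
from cell import status,cams
import cv2
for n in("top","side"):
    im=cams.camera(n); cv2.imwrite(f"pics/{n}0.png",im[:,:,::-1]); i=cams.camera_info(n); print(n,i)
o=status.get_obs(); print(o["t"],o["ee_pos"],o["orientation"],o["finger_gap"])
E
```

```text
top {'fx': 478.7292939140907, 'fy': 478.7292939140907, 'cx': 310.2147893987982, 'cy': 238.81176207130696, 'rvec': array([ 2.10481082, -2.16695225,  0.19455947]), 'tvec': array([-0.00116979,  0.56677976,  1.01539428])}
side {'fx': 544.1819192136736, 'fy': 544.1819192136736, 'cx': 316.8386573609293, 'cy': 249.0130854792628, 'rvec': array([ 2.25157807, -0.07063385,  0.03244286]), 'tvec': array([-0.53452505,  0.0931112 ,  1.25868575])}
0.1 [ 0.25449438 -0.59733509  0.1986432 ] [-3.07630357e+00 -6.28214067e-01  4.64077496e-04] 0.08533686268458245
```

View pics/top0.png

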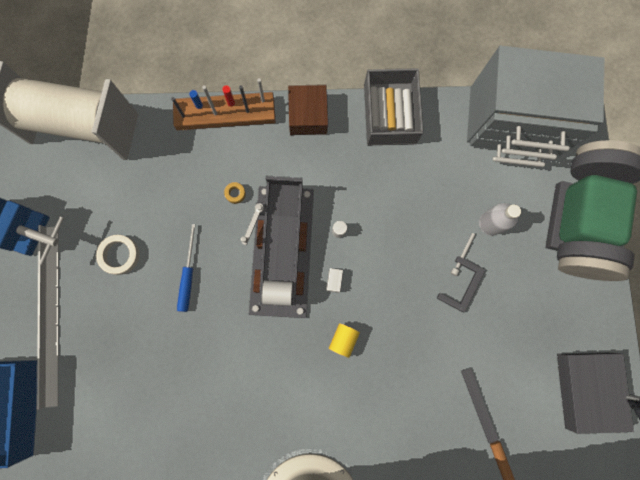

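View pics/side0.png

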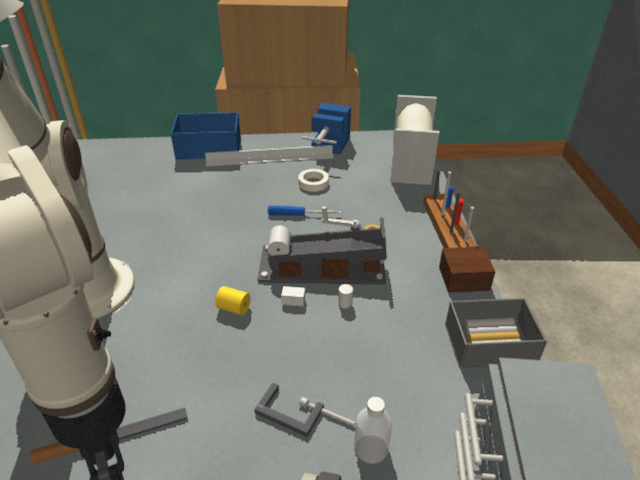

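Candidates for the offcut: the grey cylinder at top (278,292) / side (279,240), lying in the gutter, and the yellow one at top (344,340) / side (233,300), which is a decoy. The white slug (340,229) and bar end (335,279) are bystanders. I choose the grey one in the gutter. The keeper runs from its pivot at about (259,208) to its pin at about (244,240). I'll check this in a crop.

```bash
python3 - <<'E'
import cv2,numpy as np
a=cv2.imread("pics/top0.png")[165:325,215:365]; b=cv2.imread("pics/side0.png")[190:300,245:405]
a=cv2.resize(a,None,fx=3.7,fy=3.7,interpolation=2);cv2.imwrite("pics/c0.png",a)
b=cv2.resize(b,None,fx=5,fy=5,interpolation=2);cv2.imwrite("pics/c1.png",b)
E
```

```text
(no output)
```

View pics/c0.png

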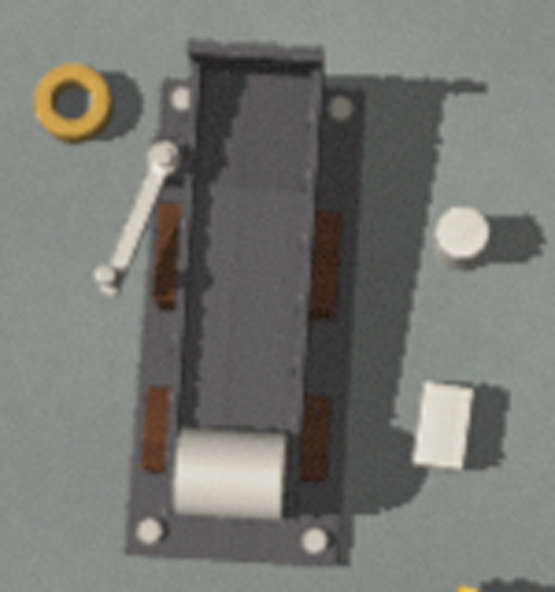

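View pics/c1.png

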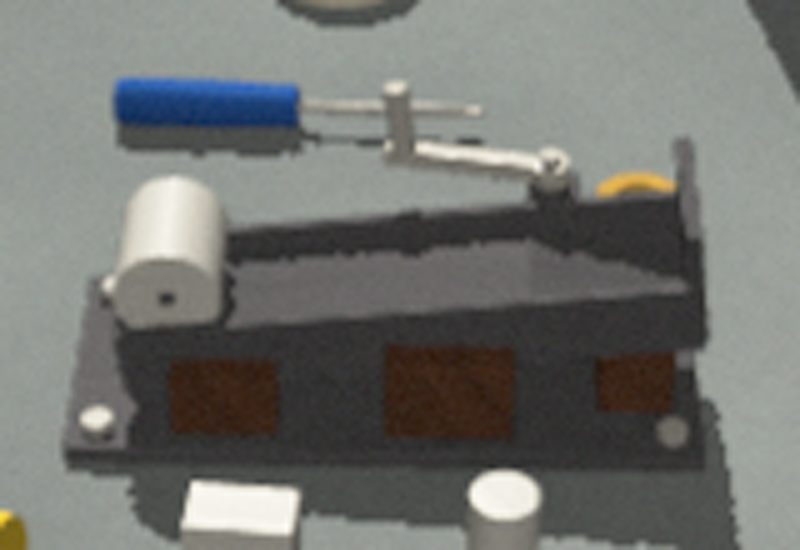

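```bash
cat > h.py <<'E'
import numpy as np,cv2
from scipy.spatial.transform import Rotation as R
from cell import cams
C={n:cams.camera_info(n) for n in("top","side")}
def proj(n,P):
    i=C[n];K=np.array([[i["fx"],0,i["cx"]],[0,i["fy"],i["cy"]],[0,0,1]])
    return cv2.projectPoints(np.atleast_2d(np.array(P,float)),i["rvec"],i["tvec"],K,None)[0][:,0]
def g2w(p,P): # p: x,y,yaw
    return R.from_euler("ZY",[p[2],-np.radians(7)]).apply(np.atleast_2d(P))+[p[0],p[1],.06]
def pin(th,z=.04): return [.081-.075*np.sin(th),.05-.075*np.cos(th),z]
E
python3 - <<'E'
from h import *
from scipy.optimize import least_squares
t=lambda u,v:(215+u/3.7,165+v/3.7); s=lambda u,v:(245+u/5,190+v/5)
obs=[("top",(.146,.039,.042),t(190,42)),("top",(.146,-.039,.042),t(323,48)),("top",(.081,.05,.03),t(163,155)),("top",(-.0986,0,.035),t(231,472)),
("side",(-.0986,-.03,.025),s(167,298)),("side",(.081,.05,.03),s(553,160)),("side",(.14,.039,.042),s(676,142)),
("top",None,t(104,272)),("side",None,s(397,88))]
def f(p):
    return np.concatenate([proj(n,g2w(p,P if P else pin(p[3])))[0]-q for n,P,q in obs])
r=least_squares(f,[.55,0,0,2],loss="soft_l1");print(r.x.round(4));print(f(r.x).reshape(-1,2).round(1))
np.save("p.npy",r.x);p=r.x
for nm,P in dict(off=(-.0986,0,.025),crest=(.068,0,0),push0=(-.16,0,.03),seat=(.115,0,.013),pivot=(.081,.05,.02),pin=pin(p[3],.03)).items(): print(nm,g2w(p,P).round(4))
E
```

```text
[ 0.5497  0.0467 -0.0888  1.9656]
[[-0.5 -0.5]
 [ 0.3  0. ]
 [ 0.3 -0.3]
 [-0.2 -0.2]
 [-0.8  0.5]
 [-1.3 -0.6]
 [-1.  -0.5]
 [-0.1 -0.7]
 [ 0.7  5.8]]
off [[0.4492 0.0557 0.0728]]
crest [[0.617  0.0407 0.0683]]
push0 [[0.3879 0.0611 0.0703]]
seat [[0.6619 0.0367 0.0869]]
pivot [[0.6318 0.0896 0.0897]]
pin [[0.5647 0.1245 0.0912]]
```

>>> drive_tool:
  fingers: [0, 0, 0, 0, 0, 0, 0, 0, 0, 0, 0, 0]
  slide:
    - [15, 45, 0]
    - [30, 90, 0]
    - [45, 135, 0]
    - [60, 180, 0]
    - [75, 225, 0]
    - [88, 270, 0]
    - [100, 315, 0]
    - [110, 360, 0]
    - [118, 405, 0]
    - [125, 450, 0]
    - [131, 495, 0]
    - [136, 540, 0]
  spin: [-0.05, -0.1, -0.15, -0.2, -0.25, -0.3, -0.35, -0.4, -0.45, -0.49, -0.49, -0.49]
  newtons: 40

```text
t: 1.3
ee_pos: [0.3906, -0.0562, 0.1996]
orientation: [3.138, -0.137, 0.0]
wrist_force: [1.8, -0.2, -0.0]
finger_gap: -0.0004
grasp_force: 0.0
```

>>> drive_tool:
  fingers: [0, 0, 0, 0, 0, 0, 0]
  slide:
    - [3, 40, 0]
    - [5, 80, 0]
    - [7, 118, -10]
    - [7, 118, -45]
    - [7, 118, -80]
    - [7, 118, -80]
    - [7, 118, -80]
  spin: [0, 0, 0, 0, 0, 0, 0]

```text
t: 2.0
ee_pos: [0.3971, 0.0604, 0.1197]
orientation: [-3.138, 0.136, 0.003]
wrist_force: [1.0, -0.1, 0.6]
finger_gap: -0.0001
grasp_force: 0.0
```

```bash
python3 - <<'E'
from h import *
from cell import status
o=status.get_obs();print(o["t"],o["ee_pos"],o["wrist_force"])
p=np.load("p.npy");print((R.from_euler("ZY",[p[2],-np.radians(7)]).inv().apply(np.array(o["ee_pos"])-[p[0],p[1],.06])).round(4))
for x in(-.15,-.135,-.1,-.05,0,.05,.06):print(x,g2w(p,(x,0,.018)).round(4))
a=cams.camera("top")[165:325,215:365];b=cams.camera("side")[180:300,225:405]
im=np.zeros((600,800,3),np.uint8);a=cv2.resize(a,(400,427));b=cv2.resize(b,(400,267));im[:427,:400]=a;im[:267,400:]=b
cv2.imwrite("pics/d0.png",im[:,:,::-1])
E
```

```text
2.0 [0.39713033 0.06038788 0.11966844] [ 0.95113074 -0.05041098  0.59388305]
[-1.448e-01  1.000e-04  7.790e-02]
-0.15 [[0.3993 0.0601 0.0596]]
-0.135 [[0.4141 0.0588 0.0614]]
-0.1 [[0.4487 0.0557 0.0657]]
-0.05 [[0.4981 0.0513 0.0718]]
0 [[0.5476 0.0469 0.0779]]
0.05 [[0.597  0.0425 0.084 ]]
0.06 [[0.6069 0.0416 0.0852]]
```

View pics/d0.png

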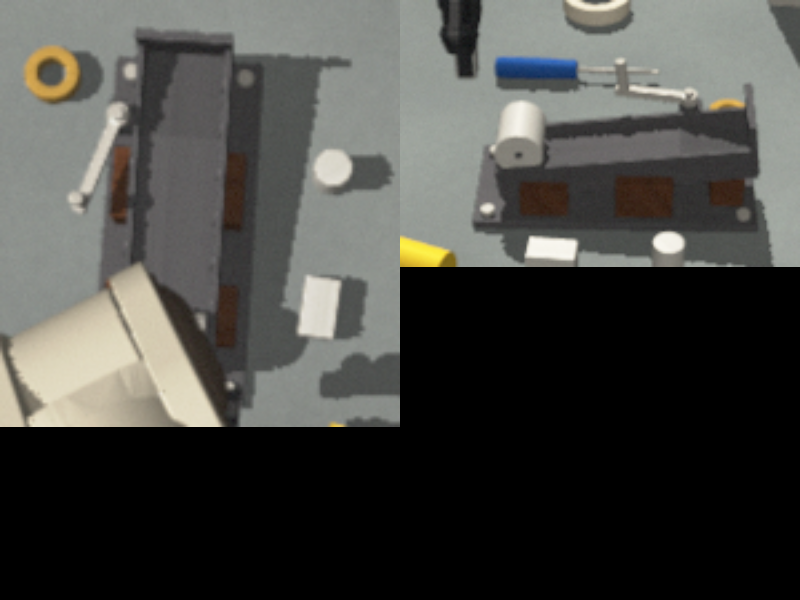

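The picture shows the offcut still at the low lip (side part, 520,135), with the fingertips hanging behind it at (467,75), in line with the gutter. I'll lower the tool and start pushing.

>>> drive_tool:
  fingers: [0, 0, 0, 0, 0, 0, 0, 0, 0, 0, 0, 0]
  slide:
    - [0, 0, -20]
    - [0, 0, -40]
    - [0, 0, -58]
    - [0, 0, -58]
    - [5, 0, -58]
    - [10, -1, -57]
    - [15, -1, -56]
    - [20, -2, -56]
    - [25, -2, -55]
    - [30, -3, -54]
    - [35, -3, -54]
    - [40, -4, -53]
  spin: [0, 0, 0, 0, 0, 0, 0, 0, 0, 0, 0, 0]

```text
t: 3.3
ee_pos: [0.4381, 0.0561, 0.0665]
orientation: [-3.138, 0.137, 0.0]
wrist_force: [0.0, -0.4, -0.1]
finger_gap: 0.0003
grasp_force: 0.0
```

```bash
python3 - <<'E'
from h import *
b=cams.camera("side")[180:300,225:405]
cv2.imwrite("pics/d1.png",cv2.resize(b,(720,480))[:,:,::-1])
E
```

```text
(no output)
```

View pics/d1.png

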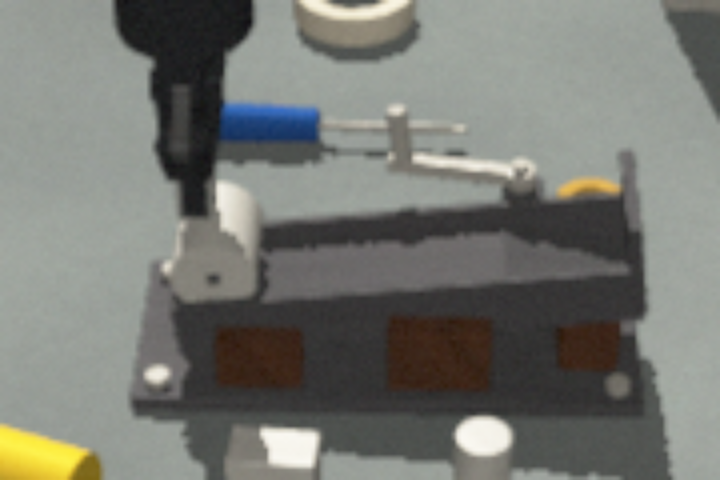

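```bash
python3 - <<'E'
from h import *
from cell import status
o=status.get_obs();e=np.array(o["ee_pos"]);print(o["t"],e,o["wrist_force"],o["qpos"])
p=np.load("p.npy")
q=lambda P:((proj("side",P)-[225,180])*4).round()
print(q(e),q(e+[0,0,.02]),"off ends at start",q(g2w(p,[(-.0986,s,.025) for s in(-.03,.03)])),"at -.075",q(g2w(p,[(-.075,s,.025) for s in(-.03,.03)])))
E
```

```text
3.35 [0.43924266 0.05595947 0.06682847] [1.18057385 0.43221067 2.05373405] [ 0.47347939  0.40793752 -0.768384    2.15320784  0.42498925  0.73209764
 -2.23490288]
[[198. 257.]] [[196. 230.]] off ends at start [[210. 280.]
 [219. 217.]] at -.075 [[251. 277.]
 [258. 214.]]
```

```bash
python3 - <<'E'
from h import *
from cell import status
q=lambda P:((proj("side",P)-[225,180])*2.222+[400,0]).round(1)
e=np.array([.3971,.0604,.1197])
for h in(0,.02,.03,.04):print(h,q(e+[0,0,h]))
b=cams.camera("side");t=cams.camera("top")
cv2.imwrite("pics/d2.png",np.hstack([cv2.resize(b[205:265,245:305],(480,480),interpolation=2),cv2.resize(cv2.imread("pics/d0.png")[0:100,420:520,::-1],(300,480))])[:,:,::-1])
E
```

```text
0 [[466.5 101.4]]
0.02 [[465.1  85.7]]
0.03 [[464.4  77.7]]
0.04 [[463.7  69.6]]
```

View pics/d2.png

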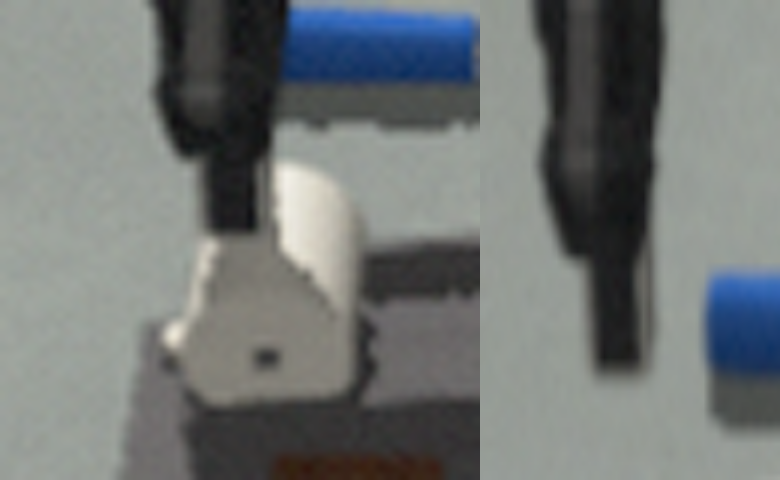

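>>> drive_tool:
  fingers: [0, 0, 0, 0, 0]
  slide:
    - [0, 0, 20]
    - [-14, 1, 30]
    - [-28, 2, 30]
    - [-42, 4, 30]
    - [-42, 4, 30]
  spin: [0, 0, 0, 0, 0]

```text
t: 3.95
ee_pos: [0.3926, 0.0596, 0.0958]
orientation: [3.137, -0.135, -0.004]
wrist_force: [-0.4, -0.1, 0.1]
finger_gap: -0.0001
grasp_force: 0.0
```

```bash
python3 - <<'E'
from h import *
from cell import status
o=status.get_obs();e=np.array(o["ee_pos"]);print(o["t"],e,o["wrist_force"],o["finger_gap"])
print(proj("side",e),proj("side",e+[0,0,.03]))
b=cams.camera("side")[:,:,::-1];s=cv2.imread("pics/side0.png")
d=cv2.absdiff(b,s).max(2)
c=d[170:290,225:345]
cv2.imwrite("pics/d3.png",np.hstack([cv2.resize(np.ascontiguousarray(b[170:290,225:345]),(400,400)),cv2.cvtColor(cv2.resize(np.minimum(c.astype(int)*4,255).astype(np.uint8),(400,400)),8)]))
E
```

```text
3.95 [0.39257442 0.05962888 0.09575142] [-0.3723171  -0.10826307  0.09580437] -0.0001345137818729313
[[253.72983127 234.19303813]] [[252.75976049 223.78101719]]
```

View pics/d3.png

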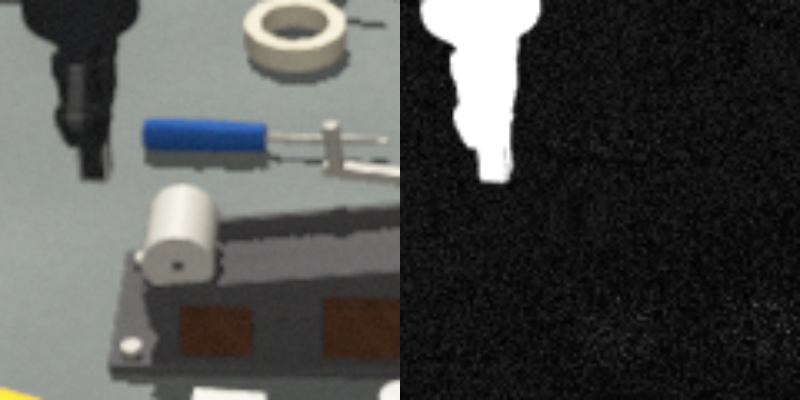

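The fingertip shows at side pixel (252.6,224), about 30–40 mm above the reported TCP, which projects to (253.7,234). The offcut hasn't moved. I'll take the tip as about 34 mm above the reported TCP and go lower.

>>> drive_tool:
  fingers: [0, 0, 0, 0, 0, 0, 0, 0, 0, 0, 0, 0]
  slide:
    - [0, 0, -20]
    - [0, 0, -40]
    - [0, 0, -56]
    - [0, 0, -71]
    - [0, 0, -71]
    - [5, 0, -71]
    - [10, -1, -70]
    - [15, -1, -70]
    - [20, -2, -69]
    - [25, -2, -68]
    - [30, -3, -67]
    - [35, -3, -67]
  spin: [0, 0, 0, 0, 0, 0, 0, 0, 0, 0, 0, 0]

```text
t: 5.2
ee_pos: [0.431, 0.0568, 0.0297]
orientation: [3.138, -0.137, -0.0]
wrist_force: [-3.6, 0.6, 3.9]
finger_gap: 0.0003
grasp_force: 2.0
```

```bash
cat > look.py <<'E'
from h import *
from cell import status
o=status.get_obs();e=np.array(o["ee_pos"]);p=np.load("p.npy")
print(o["t"],e.round(4),o["wrist_force"].round(2),"tcp in gutter",R.from_euler("ZY",[p[2],-np.radians(7)]).inv().apply(e-[p[0],p[1],.06]).round(4))
b=cams.camera("side")[:,:,::-1];s=cv2.imread("pics/side0.png")
# offcut: near-face dark bore and pale mask
m=(b.min(2)>120)&(b.max(2).astype(int)-b.min(2)<40);m[:200]=0;m[275:]=0;m[:,:262]=0;m[:,384:]=0
n,l,st,c=cv2.connectedComponentsWithStats(m.astype(np.uint8))
for i in range(1,n):
    if st[i,4]>15:print(st[i],c[i].round(1))
E
python3 look.py
```

```text
5.2 [0.431  0.0568 0.0297] [-3.6   0.6   3.87] tcp in gutter [-0.1219 -0.0005 -0.0155]
[ 276  200  108   54 2895] [328.4 217.9]
[262 235   7  17  60] [264.1 242.9]
[262 271   6   4  23] [264.4 272.6]
```

>>> drive_tool:
  fingers: [0, 0, 0, 0, 0, 0, 0, 0, 0, 0, 0, 0]
  slide:
    - [5, 0, 1]
    - [10, -1, 1]
    - [15, -1, 2]
    - [20, -2, 2]
    - [25, -2, 3]
    - [30, -3, 4]
    - [35, -3, 4]
    - [40, -4, 5]
    - [45, -4, 5]
    - [50, -4, 6]
    - [55, -5, 7]
    - [60, -5, 7]
  spin: [0, 0, 0, 0, 0, 0, 0, 0, 0, 0, 0, 0]

```text
t: 6.45
ee_pos: [0.4914, 0.0519, 0.0367]
orientation: [3.139, -0.137, 0.0]
wrist_force: [-4.0, 1.0, 3.1]
finger_gap: 0.0001
grasp_force: 2.0
```

```bash
sed -i '$a cv2.imwrite("pics/e0.png",cv2.resize(np.ascontiguousarray(b[170:300,225:405]),(720,520)))' look.py; python3 look.py
```

```text
6.45 [0.4914 0.0519 0.0367] [-3.98  0.97  3.14] tcp in gutter [-0.061 -0.    -0.016]
[262 200  28  52 726] [271.9 224.4]
[ 302  200   82   52 2341] [339.4 216.9]
[262 271   6   4  23] [264.4 272.6]
```

View pics/e0.png

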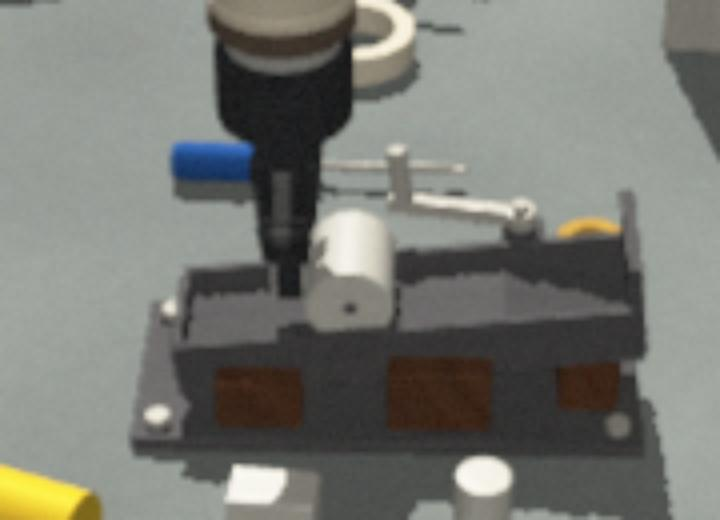

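The picture shows the offcut rolling up the gutter with its face centre at (350,308), and the finger behind it at (290,280). I'll keep pushing.

>>> drive_tool:
  fingers: [0, 0, 0, 0, 0, 0, 0, 0, 0, 0, 0, 0]
  slide:
    - [6, 0, 1]
    - [12, -1, 1]
    - [18, -1, 2]
    - [24, -2, 3]
    - [30, -3, 4]
    - [36, -3, 4]
    - [42, -4, 5]
    - [48, -4, 6]
    - [54, -5, 7]
    - [60, -5, 7]
    - [66, -6, 8]
    - [72, -6, 9]
  spin: [0, 0, 0, 0, 0, 0, 0, 0, 0, 0, 0, 0]

```text
t: 7.7
ee_pos: [0.5633, 0.0458, 0.0456]
orientation: [3.138, -0.137, -0.0]
wrist_force: [-3.1, -0.1, 3.1]
finger_gap: 0.0003
grasp_force: 2.1
```

>>> drive_tool:
  fingers: [0, 0, 0, 0, 0, 0, 0, 0, 0, 0, 0, 0]
  slide:
    - [5, 0, 1]
    - [10, -1, 1]
    - [15, -1, 2]
    - [19, -2, 2]
    - [23, -2, 3]
    - [27, -2, 3]
    - [31, -3, 4]
    - [35, -3, 4]
    - [38, -3, 5]
    - [38, -3, 5]
    - [38, -3, 5]
    - [38, -3, 5]
  spin: [0, 0, 0, 0, 0, 0, 0, 0, 0, 0, 0, 0]

```text
t: 8.9
ee_pos: [0.6006, 0.0431, 0.0505]
orientation: [3.139, -0.137, -0.0]
wrist_force: [0.1, -0.0, 0.5]
finger_gap: 0.0001
grasp_force: 0.0
```

```bash
python3 look.py; python3 -c "
from h import *
p=np.load('p.npy')
print('seated near face',proj('side',g2w(p,(.115,-.03,.013))),'start',proj('side',g2w(p,(-.0986,-.03,.025))))"
```

```text
8.9 [0.6006 0.0431 0.0505] [ 0.12 -0.05  0.49] tcp in gutter [ 0.0494  0.0009 -0.0156]
[ 262  200   77   52 2026] [298.5 219.3]
[ 352  200   32   47 1092] [368.7 219.5]
[262 271   6   4  23] [264.4 272.6]
seated near face [[370.74120594 246.82312852]] start [[277.57617973 250.12146965]]
```

View pics/e0.png

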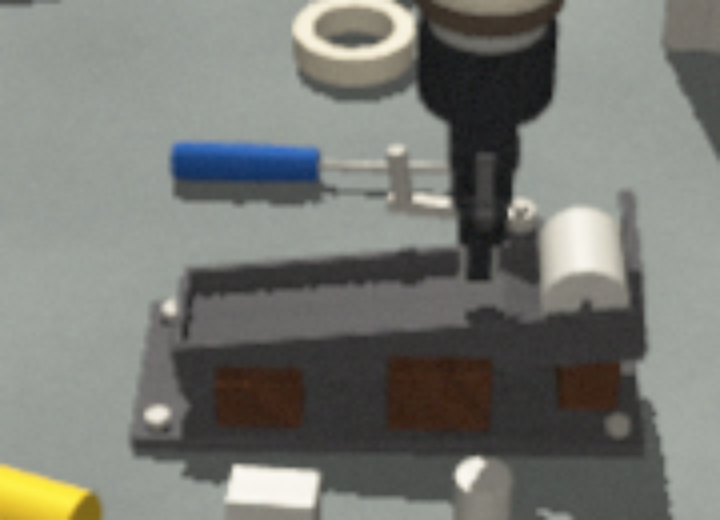

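The picture shows the offcut seated at (586,258) against the end stop and the finger at the crest, with no contact force. Next I'll touch the floor to find the true tip height before working the keeper.

>>> drive_tool:
  fingers: [0, 0, 0, 0]
  slide:
    - [-20, 2, 0]
    - [-20, 2, -5]
    - [-20, 2, -8]
    - [-20, 2, -8]
  spin: [0, 0, 0, 0]

```text
t: 9.35
ee_pos: [0.5811, 0.0447, 0.0421]
orientation: [3.138, -0.137, -0.0]
wrist_force: [0.1, -0.9, -0.8]
finger_gap: 0.0001
grasp_force: 0.0
```

>>> drive_tool:
  fingers: [0, 0]
  slide:
    - [0, 0, -3]
    - [0, 0, -3]
  spin: [0, 0]

```text
t: 9.55
ee_pos: [0.5811, 0.045, 0.0392]
orientation: [-3.138, 0.137, 0.0]
wrist_force: [0.1, -0.6, 0.2]
finger_gap: 0.0001
grasp_force: 0.0
```

>>> drive_tool:
  fingers: [0, 0]
  slide:
    - [0, 0, -3]
    - [0, 0, -3]
  spin: [0, 0]

```text
t: 9.75
ee_pos: [0.5807, 0.045, 0.0362]
orientation: [3.139, -0.137, -0.001]
wrist_force: [-0.6, -0.5, -0.1]
finger_gap: -0.0002
grasp_force: 0.0
```

```bash
python3 - <<'E'
from h import *
from scipy.optimize import least_squares
p=np.load("p.npy")
T=np.array([215+104/3.7,165+272/3.7]);S=np.array([245+397/5,190+88/5])
f=lambda a:np.r_[proj("top",g2w(p,pin(a[0],a[1])))[0]-T,proj("side",g2w(p,pin(a[0],a[1])))[0]-S]
r=least_squares(f,[1.97,.04]);print(r.x,r.fun)
E
```

```text
[1.92688298 0.05872471] [-0.05040864 -0.53761884 -0.62664007  0.13691582]
```

>>> drive_tool:
  fingers: [0, 0]
  slide:
    - [0, 0, -3]
    - [0, 0, -3]
  spin: [0, 0]

```text
t: 9.95
ee_pos: [0.581, 0.0451, 0.0334]
orientation: [-3.139, 0.137, -0.0]
wrist_force: [-0.2, 0.8, 1.0]
finger_gap: 0.0
grasp_force: 0.0
```

>>> drive_tool:
  fingers: [0, 0]
  slide:
    - [0, 0, -2]
    - [0, 0, -2]
  spin: [0, 0]

```text
t: 10.15
ee_pos: [0.5811, 0.0451, 0.033]
orientation: [3.138, -0.137, 0.001]
wrist_force: [-3.9, -0.7, 11.4]
finger_gap: -0.0001
grasp_force: 5.9
```

>>> drive_tool:
  fingers: [0, 0]
  slide:
    - [0, 0, -2]
    - [0, 0, -2]
  spin: [0, 0]

```text
t: 10.35
ee_pos: [0.5812, 0.0451, 0.0328]
orientation: [3.136, -0.136, 0.002]
wrist_force: [-9.7, -3.3, 26.9]
finger_gap: -0.0
grasp_force: 13.7
```

```bash
python3 - <<'E'
from h import *
p=np.load("p.npy");prev=None
def W(x,y,z=.033): return g2w(p,(x,y,z))[0]-[0,0,.0325]
c=np.array([.581,.0451,.0328])
for n,q in dict(up=(.034,0,.08),over=(.006,.112,.08),down=(.006,.112,.033)).items(): print(n,((W(*q)-c)*1e3).round())
b=W(.006,.112)
for th in(1.93,1.75,1.57,1.4,1.2,1,.8,.6,.4,.2,.1,0):
    w=np.clip((1-th)/.6,0,1);o=np.array([-.005,.019])*(1-w)+np.array([-.018,.004])*w
    P=pin(th);print(th,((W(P[0]+o[0],P[1]+o[1])-b)*1e3).round())
E
```

```text
up [-7. -1. 78.]
over [-25. 114.  75.]
down [-19. 113.  28.]
1.93 [ -2. -17.  -0.]
1.75 [ -6. -29.  -0.]
1.57 [ -9. -42.  -1.]
1.4 [ -9. -55.  -0.]
1.2 [ -6. -70.   0.]
1 [ -1. -84.   1.]
0.8 [   3. -101.    1.]
0.6 [   9. -116.    2.]
0.4 [  16. -129.    3.]
0.2 [  30. -135.    5.]
0.1 [  37. -136.    6.]
0 [  45. -137.    7.]
```

>>> drive_tool:
  fingers: [0, 0, 0, 0, 0, 0, 0, 0, 0, 0, 0]
  slide:
    - [0, 0, 30]
    - [-7, 0, 60]
    - [-7, 0, 81]
    - [-12, 30, 81]
    - [-18, 65, 79]
    - [-25, 95, 78]
    - [-25, 114, 78]
    - [-22, 114, 60]
    - [-19, 113, 40]
    - [-19, 113, 31]
    - [-19, 113, 31]
  spin: [0, 0, 0, 0, 0, 0, 0, 0, 0, 0, 0]

```text
t: 11.45
ee_pos: [0.5604, 0.1562, 0.0583]
orientation: [3.137, -0.139, -0.006]
wrist_force: [0.1, -0.3, -0.5]
finger_gap: -0.0
grasp_force: 0.0
```

>>> drive_tool:
  fingers: [0, 0, 0, 0, 0, 0, 0, 0, 0, 0, 0, 0]
  slide:
    - [0, -6, 2]
    - [-1, -12, 2]
    - [-2, -17, 2]
    - [-4, -23, 2]
    - [-6, -29, 2]
    - [-8, -36, 1]
    - [-9, -42, 1]
    - [-9, -48, 1]
    - [-9, -55, 2]
    - [-8, -62, 2]
    - [-6, -70, 2]
    - [-6, -70, 2]
  spin: [0, 0, 0, 0, 0, 0, 0, 0, 0, 0, 0, 0]

```text
t: 12.65
ee_pos: [0.5564, 0.0859, 0.0625]
orientation: [3.137, -0.14, 0.0]
wrist_force: [0.4, -0.0, 0.5]
finger_gap: 0.0
grasp_force: 0.0
```

```bash
cat > kp.py <<'E'
from h import *
from cell import status
o=status.get_obs();p=np.load("p.npy");e=np.array(o["ee_pos"])
print(o["t"],e.round(4),o["wrist_force"].round(1),"tip g",R.from_euler("ZY",[p[2],-np.radians(7)]).inv().apply(e+[0,0,.0325]-[p[0],p[1],.06]).round(4))
b=cams.camera("side").astype(int);m=((b.min(2)>110)&(b.max(2)-b.min(2)<40)).astype(float)
# score the keeper angle: brightness along the arm top and pin in the side view
s=[]
for th in np.arange(0,2.3,.05):
    d=np.array([-np.sin(th),-np.cos(th),0]);v=np.array([.081,.05,.022])
    pts=[v+d*r for r in np.linspace(.015,.075,13)]+[v+d*.075+[0,0,h] for h in(.01,.015,.02,.025,.03)]
    q=proj("side",g2w(p,pts)).round().astype(int);s.append((round(m[q[:,1],q[:,0]].mean(),2),round(th,2)))
print(sorted(s)[::-1][:6])
E
python3 kp.py
```

```text
12.65 [0.5564 0.0859 0.0625] [ 0.4 -0.   0.5] tip g [0.0074 0.0397 0.0344]
[(np.float64(0.78), np.float64(2.25)), (np.float64(0.67), np.float64(1.55)), (np.float64(0.67), np.float64(1.5)), (np.float64(0.61), np.float64(2.15)), (np.float64(0.61), np.float64(2.05)), (np.float64(0.61), np.float64(2.0))]
```

```bash
cat >> kp.py <<'E'
s0=cv2.imread("pics/side0.png")[:,:,::-1].astype(int);m0=(s0.min(2)>110)&(s0.max(2)-s0.min(2)<40)
new=(m>0)&~m0&(abs(b-s0).max(2)>50);gone=(m==0)&m0
for n,k in(("new",new),("gone",gone)):
    k=k.astype(np.uint8);k[:195]=0;k[260:]=0;k[:,:290]=0;k[:,390:]=0
    N,l,st,c=cv2.connectedComponentsWithStats(k);print(n,[(st[i].tolist()) for i in range(1,N) if st[i,4]>5])
for th in(0,.3,.6,.9,1.2,1.5,1.93):print(th,proj("side",g2w(p,[pin(th,.025),pin(th,.055)])).round().tolist(),end=" ")
E
python3 kp.py
```

```text
12.7 [0.5562 0.0868 0.0625] [ 0.7 -0.1  0.4] tip g [0.0071 0.0405 0.0344]
[(np.float64(0.78), np.float64(2.25)), (np.float64(0.72), np.float64(2.15)), (np.float64(0.67), np.float64(1.55)), (np.float64(0.67), np.float64(1.5)), (np.float64(0.61), np.float64(2.05)), (np.float64(0.61), np.float64(2.0))]
new [[344, 224, 8, 2, 10], [360, 224, 22, 22, 370]]
gone [[315, 195, 19, 38, 345], [338, 227, 13, 5, 21]]
0 [[355.0, 243.0], [354.0, 232.0]] 0.3 [[346.0, 242.0], [344.0, 232.0]] 0.6 [[337.0, 240.0], [336.0, 230.0]] 0.9 [[330.0, 237.0], [328.0, 227.0]] 1.2 [[325.0, 232.0], [324.0, 222.0]] 1.5 [[323.0, 227.0], [322.0, 217.0]] 1.93 [[325.0, 219.0], [324.0, 209.0]]
```

```bash
python3 - <<'E'
from h import *
b=cams.camera("side")
for v in range(206,246):print(v,"".join("%X"%(x//16) for x in b[v,312:364].mean(1).astype(int)))
E
```

```text
206 99998532233443222137999999999999999999999999999A9999
207 99999732234444322279999999999999999999999999999999A9
208 9999974223444431248999999999999999999999999999999AA9
209 9999996212333321269999999999999999999999999999999999
210 BBBBBB721223332116ABAAAA9A9999999999999999999999999A
211 AAAABA6111222211139AAAA999ABBA999999999999999999999A
212 77888741111111111378888888ABB99999999999999999999999
213 8889974111121111137888888899989999999999999999999999
214 9999996211122111148999999999999999999999999999999999
215 9999997311111122169999999999999999999999999999999999
216 9999998642111124589999999999999999999999999999999999
217 7777877763112125777778998777799999999999999999999999
218 7777644553112125654446776444469999999999999999999999
219 99998777631123357777777777777789999999999ABBA9999999
220 9999999863245555799999999999999999999999ACDDDCA99999
221 999999986335666679999999999999999999999ABCCDCDC99999
222 99999998633577767999999999999999999999ADD9897CCA9999
223 99999998632567667999999999999999999ABCDEEA66ACA9999A
224 99999998632567767999999999999999AACDEEEEC977AA7889AB
225 9999999865456
[... 479 characters left out ...]
3333333333348ABC
234 5555555444676767677776654333333333333333333333348ABC
235 3333333333466777677655433333333333333333333333348ABC
236 3333333333456777666533333333333333333323333333348ABC
237 3333333333346765533333333333333333333332333233348ABC
238 3333333333334653333333333333333333333323333333338ABC
239 3333333333333234554455555433333333233333444332337ABB
240 4433454455555556665666655433333333334555566553348ABA
241 6555665666666555556555533333333345556665565555458998
242 6666666666554333334433333333333466666666555655657987
243 6666666666433333333333233333455666666666555555557888
244 6666666666432233333333234555666666666666565566557887
245 6666666666432332333332324666666666666666655565557788
```

The numbers show the arm running from the pivot at (355,222) to the pin at (326,230), so the keeper is at about 1.15 rad and following the finger.

>>> drive_tool:
  fingers: [0, 0, 0, 0, 0, 0, 0, 0, 0, 0, 0]
  slide:
    - [2, -7, 0]
    - [5, -14, 0]
    - [7, -22, 0]
    - [9, -31, 0]
    - [12, -38, 0]
    - [15, -46, 1]
    - [18, -52, 1]
    - [22, -59, 2]
    - [27, -61, 2]
    - [31, -63, 3]
    - [31, -63, 3]
  spin: [0, 0, 0, 0, 0, 0, 0, 0, 0, 0, 0]

```text
t: 13.9
ee_pos: [0.5876, 0.0247, 0.0657]
orientation: [-3.139, 0.138, -0.001]
wrist_force: [1.2, -0.3, -1.4]
finger_gap: -0.0001
grasp_force: 0.0
```

```bash
python3 kp.py|head -1; python3 - <<'E'
from h import *
b=cams.camera("side")
for v in range(214,256):print(v,"".join("%X"%(x//16) for x in b[v,322:392].mean(1).astype(int)))
E
```

```text
13.9 [0.5876 0.0247 0.0657] [ 1.2 -0.3 -1.4] tip g [ 0.0441 -0.0186  0.0331]
214 9999999999731111234432111268999999999999999999A9A999999999999999999999
215 9999999999731111234432111168999999999999999999999999A99999999999999999
216 99999999997311112344321111689999999999999999999999A999999999999999999A
217 77777777775311112344321112799999999999999999999999999999998889A9999999
218 456544444432121123443211228999999999999999999999999A999998766899999999
219 7788777777534322344442221179999ABBAA99999999999999999999986667999999A9
220 999999999974432234343322138999ACDDDBA9999999999A99999999987667899999A9
221 99999999998631113333322216999ABCCCCDBA9999999ABBBBAAA99998766689999999
222 99999999999852223444432227999CD9887CCA9999AABDEEEDDCBAA99986679999999A
223 99999999999963223444432228999BDA66ACA9999ABCDEEFEEEDDCBA99766799999999
224 999999999999631233333212489998CC8AB97889ABDDEEEFEEEEDDCBA9756799999999
225 999999999998411122332211689987CEDEA66679BCDDEEEFEEEDDDCCA965679AA9999A
226 999999999999521112222111799987DEED96667ACCDDEEEFFEEEDDCCAA65679A999999
227 999999999999611111121111799989DEEB65468ACCDD
[... 1426 characters left out ...]
7875347777666664334899999
247 6666666666666666666666666667533334565667776766654335545444444334899999
248 66666666666666666666666666664333445666665544444433333333323333338A999A
249 66666666666666666555655565543355656655543333332333333333333332338999AA
250 6666666666666655444443335433335555544443333333333333333333333333899999
251 6666666666665543332333333333333333333333333333333333333333333333799999
252 5555555555444333333333333333333333333333333333333333333333333333699999
253 433333333333333333333333333333333333333333333333333333233333333369A99A
254 333333333333333323333333333333333333333333333333333333333333333369999A
255 333333333333333333333333333333333333333333333333333333333333333369999A
```

The arm now runs from the pivot to the pin at about (349,240), so the keeper is near 0.25 rad with the finger just downhill of the pin. Next is the final uphill push.

>>> drive_tool:
  fingers: [0, 0, 0, 0, 0, 0]
  slide:
    - [4, 0, 0]
    - [8, -1, 1]
    - [11, -1, 1]
    - [14, -1, 2]
    - [17, -2, 2]
    - [17, -2, 2]
  spin: [0, 0, 0, 0, 0, 0]

```text
t: 14.6
ee_pos: [0.6038, 0.0235, 0.0676]
orientation: [-3.138, 0.136, 0.001]
wrist_force: [-0.8, 0.5, 1.3]
finger_gap: 0.0
grasp_force: 0.7
```

>>> drive_tool:
  fingers: [0, 0, 0]
  slide:
    - [1, 0, 0]
    - [2, 0, 0]
    - [2, 0, 0]
  spin: [0, 0, 0]

```text
t: 14.9
ee_pos: [0.604, 0.0234, 0.0674]
orientation: [3.138, -0.136, -0.005]
wrist_force: [-7.3, 0.6, 4.1]
finger_gap: 0.0002
grasp_force: 3.4
```

>>> drive_tool:
  fingers: [0, 0, 0]
  slide:
    - [1, 0, 0]
    - [2, 0, 0]
    - [2, 0, 0]
  spin: [0, 0, 0]

```text
t: 15.2
ee_pos: [0.6041, 0.0233, 0.0673]
orientation: [3.137, -0.136, -0.01]
wrist_force: [-11.3, -0.4, 9.4]
finger_gap: -0.0001
grasp_force: 6.0
```

It stopped hard at the limit. I'll back off downhill, raise the tool and check.

>>> drive_tool:
  fingers: [0, 0, 0, 0, 0, 0, 0, 0, 0, 0, 0, 0]
  slide:
    - [-8, 1, 0]
    - [-20, 2, 5]
    - [-30, 3, 25]
    - [-40, 3, 60]
    - [-50, 3, 100]
    - [-70, -20, 120]
    - [-85, -60, 120]
    - [-90, -100, 120]
    - [-95, -145, 120]
    - [-100, -190, 120]
    - [-105, -230, 120]
    - [-105, -230, 120]
  spin: [0, 0, 0, 0, 0, 0, 0, 0, 0, 0, 0, 0]

```text
t: 16.4
ee_pos: [0.5009, -0.215, 0.1875]
orientation: [3.134, -0.153, 0.0]
wrist_force: [0.3, -0.5, 0.0]
finger_gap: -0.0001
grasp_force: 0.0
```

```bash
python3 - <<'E'
from h import *
from cell import status
from scipy.optimize import minimize_scalar
print(status.get_obs()["t"],status.get_obs()["wrist_force"].round(1))
p=np.load("p.npy");a=cams.camera("top");b=cams.camera("side")
for v in range(172,232,1):print(v,"".join("%X"%(x//16) for x in a[v,245:312].mean(1).astype(int)))
for th in(0,.07,.2):print(th,proj("top",g2w(p,[pin(th,.025),pin(th,.05)])).round(1).tolist(),proj("side",g2w(p,[pin(th,.025),pin(th,.055)])).round(1).tolist())
for v in range(228,246):print(v,"".join("%X"%(x//16) for x in b[v,340:392].mean(1).astype(int)))
E
```

```text
16.4 [ 0.3 -0.5  0. ]
172 8888888888888888888888888888888888888888888888888888888888888888888
173 8888888888888888888888888888888888888888888888988988888888888888898
174 8888888888888888888888888888888888888888888888888888888888888888898
175 8888888888888888888887777777888888888888888888888988888888888888888
176 8888888888888888888875566666677776777777777778888889988888988888888
177 8888888888888888888875555555566655555655666666777777777777888888988
178 8888888888888888888865555555555555555555555555566555555657888889888
179 8888888888888888888874443444445556555555555555555555555556888888988
180 8888888888888888888874222222333334333334434444445565555556888888888
181 8888888888888888888875322333333233222222222223333444333446888888888
182 8888888888888888888876543677777676655554443333332323222235888888889
183 8888888888888888888887544799999998888888777777777666532335888888899
184 66678888888888888888875459AAAAAAA9A9A999999999999998742335888888888
185 4445788888888887888876556ABAAAAAAAAAAAAAAAAAAAAAAA9A952334666666666
186 4444567888888876666765557BBBBBBBBBBABBBBBBAAAABAAAAA95233355555555
[... 3776 characters left out ...]
DCBA856669999999
234 333333333333456665348ABCDDDEEEFEEEDDDCBA856669999999
235 333333333323356665448ABCDDDEEEFEEEEDDCCA955668999999
236 323333333333356666448ABCCDDEEFFEEEEDDCBA955667999999
237 323333333343356666438ABCDDDDDEDDDCDCCCCB964557999999
238 544555555565456666438ABCDCCBAA9988AABBBB963336999999
239 656666666666566666438ABBCA887877777789AA963335899999
240 666666666666566666447AAA9877787777778889963335899999
241 666666666666656666458998777777777777888786432589999A
242 666666666666556666458987787777777778777887433589999A
243 6666666666665566664478887777777778787777775335899999
244 6666666666665577764478777777777677777777775334899999
245 6666666666655577774477787777786457777777775334899999
```

The top view has the pin at (293,207.5), against a prediction of (294,207.6) for fully shut. The offcut lies against the stop and the robot is clear, so I'll hand in.

```bash
python3 -c "
from cell import manip
print(manip.close_job())"
```

```text
the job is handed in; nothing more can be done
None
```

The offcut is seated in the dip against the end stop, the keeper is shut behind it at its limit, and the job is handed in at about 16.5 s with the robot clear; the hand-in returned no verdict.

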